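# Lock a bayonet filter cartridge into its housing

## Robot

A 6-joint arm with a two-finger parallel gripper is mounted at the origin on a cart in front of the work surface, level with it; the furniture and walls round the work are solid. World frame = base frame: x ahead of the robot, y to its left, z up, the work surface at z = 0. Lengths are in mm, angles in rad, forces in N, time in s.
With the tool pointing down it reaches from about 300 to 775 mm from the base axis. Payload 14.6 kg.
Tool frame: the origin (TCP) lies on the centre line of the jaws, within the pads' length; the fingertips stand 19 mm ahead of it and the grasp point (between the pads) is the TCP (bot.tip_reach is the distance from the TCP to the fingertips, in mm); y points along the fingers, x is the direction in which the jaws open and shut, and the axes are right-handed (so a half turn about y gives the same grasp; the last joint's range is limited). The gripper opens to 85 mm and grips with 20 to 120 N. Pads are 22 mm wide; open, the fingers measure 114 mm over their backs; the gripper's body (76 mm by 85 mm) begins 54 mm behind the grasp point. The pads swing forward as they close: fully open they stand 13 mm farther back than shut.
Start: joints at [1.111, 0.3, 1.521, -0, 1.321, -0.067], TCP at [210.524, 508.104, 250.281] pointing down, gripper open.
Joint ranges: [-3.03, 3.03], [-0.79, 2.21], [0.23, 2.52], [-1.04, 4.18], [0, 3.07], [-2.55, 2.55]. Speed limits (rad/s): [2.22, 2.22, 2.57, 3.14, 3.14, 3.14].

## Interface

Orientations are given as a unit quaternion [w, x, y, z].
In Python, from rig import bot gives the robot as it stands. Calls block until the motion is done:
- bot.move_to(position, orientation): joint-space move of the TCP to a pose.
- bot.servo_line(position, attitude=None, speed=150, until_force=None): straight line of the TCP; attitude=None keeps the orientation; speed is the mean speed in mm/s. With until_force (N) it stops when the force on the tool has changed by that much, and returns True; else False.
- bot.move_joints(angles): joint-space move.
- bot.move_gripper(opening, grip_force=None): finger opening in mm; grip_force is the grip in N (None keeps the last); returns when the fingers have stopped.
- bot.dwell(seconds).
- bot.ik(position, orientation): joint angles nearest the present ones, or None.
- bot.read_state(): the state.
- bot.read_camera(name): name is "scene" or "top" or "wrist"; returns a dict with "image" (384x512x3 uint8, blue, green, red), "depth" (384x512 float32, mm along the optical axis (not along the pixel's ray), 0 where there is no reading), "fovy" (degrees; the focal length in pixels is half the picture's height over the tangent of half this angle, whatever the lens; pixels are square), "cx", "cy" (the principal point, pixels), "eye" and "attitude" of the camera in the world; the wrist camera has in their place "mount" (4x4, takes a point from camera to tool coordinates, whose origin is the TCP and whose axes are the tool frame's). Camera axes: x right, y down, z forward; pixel columns grow to the right and rows downward; lengths in mm; the calibration is good to about 2 mm. A picture is of the moment at which its call begins: read the wrist's pose just before it.
A pose or a line that the arm cannot do raises bot.MotionError and nothing moves.
- bot.finish_job(): hands the job in, once; it reports no verdict.
The state is a dict: "clock": time; "joint_positions": joint angles; "qvel": joint speeds; "effort": joint torques, N m; "ee_pos": TCP position; "tool_rot": TCP orientation; "ft_force": force on the tool from outside, world axes, zero at the start; "moment": the same for the moment, N m; "grip_width": finger opening in mm.
Only numpy, scipy, OpenCV 4.12 (cv2) and the standard library are available. Lean on these libraries where they do the work, as an engineer would, in place of code of your own. Each camera call takes 0.05 s, during which the arm holds its last target.

## Task

Fit the filter cartridge that has the two side lugs into the grey filter housing: feel for the slots with its lugs, push it in against the spring, twist it clockwise about a quarter turn to the stop and let the spring settle it in its lock, upright, then let go. Do not force it, and leave the plain cartridge and everything else where they are.

Things in the scene. Friction and masses are not known exactly. Their poses are not given: they have to be found in the camera images.
- cartridge: White filter cartridge with two side lugs, 73 mm tall, 0.07-0.13 kg, upright in an aluminium parking ring (12 mm high, bore 30 mm): lift straight up. Origin: centre of its lower end; z up its axis, x along the lugs. Nose 26 mm wide, 0-34 mm high, its lowest 4 mm tapered to 20 mm; a disc 48 mm wide at 34-40 mm; a grip bar above. The same when turned half round.
- grip (a point): Point on the cartridge's axis 61 mm above its lower end, in its flat grip bar, which runs from 40 to 73 mm above the lower end, 36 mm long along the cartridge's x and 22 mm thick along its y: grasp it across y. Axes as the cartridge's.
- lugs (a point): Middle of the cartridge's two steel lugs, 17 mm above its lower end: they stick out along its +x and -x to 21 mm from the axis, 7 mm wide, 6 mm high.
- plain_cartridge: A second cartridge of the same make but without lugs, in the other, equal parking ring; origin as above. It does not fit the job: leave it.
- housing: Grey round filter housing, fixed to the bench: foot 100 mm wide, body 72 mm wide, hose stubs along its +y and -y to 60 mm from the axis at 30 mm height. Origin: centre of its underside, z up. Its slots (see ring_top) lie along its x axis only roughly: up to 0.28 rad off to either side, different each time and not measured. Find them by sight or feel: rest the lugs on the ring, turn till they drop in.
- ring_top (a point): Centre of the upper face of the fixed steel bayonet ring, 60 mm above the housing's underside. Bore 28.5 mm; two opposite slots 9.5 mm wide reach 22.5 mm from the axis. A ridge below reaches to 10 mm under this face: the lugs' tops must be below it to turn, clockwise from above only, to a hard stop 1.40 rad from the slots, where the spring lifts the lugs into pockets 4 mm deep, 12 mm wide: locked.
- lock_height (a point): Point on the housing's axis 34 mm above its underside: where the cartridge's lower end is when locked. Heights of the lower end above the housing's underside: lugs resting on the ring 46 mm; spring seat met at 40 mm; free to turn at 30 mm or less (28 mm is good); at 26 mm the cartridge's disc meets the ring, a hard stop.
- seat (a joint): Spring-loaded seat inside the bore, 24 mm disc: how far it is pressed down, m. 0 free, 0.006 when the cartridge is locked, 0.010 to 0.014 while turning. Spring 3 N at 0 plus 0.6 N per mm (6.6 N locked, 9 to 11.4 N while turning).
- petri_1: Glass petri dish with lid, 70 mm wide, 16 mm high, a bystander; origin at the centre of its underside.
- beaker_11: Glass beaker, 66 mm wide, 72 mm tall, partly filled, a bystander; origin at the centre of its underside.
- marker_1: Felt marker lying down, 131 mm long, 14 mm thick, a bystander; origin at the middle of its underside.
- tweezers: Steel tweezers lying down, 130 mm long, 8 mm high, a bystander; origin at the middle of their underside.
Mind the look-alikes: they are no part of the job. What is shaped like the cartridge but orange or yellow is not meant.

How it is judged (in metres and radians):
On the way, in this order (a step that is already met when the one before it is completed fails the run):
1. the cartridge with lugs is lifted out of its parking ring (height (world z) of cartridge above 0.05 m), for 0.1 s.
2. it is pushed into the housing against the spring (seat pressed 9 mm or more) before it is turned (value of joint seat above 0.009 m and horizontal distance between cartridge and housing below 0.004 m and angle between the x axis of cartridge and the x axis of housing, either way round below 0.45 rad), for 0.1 s.
At the end, for the whole second after the job is handed in: The cartridge with lugs is locked and at rest: its lower end 32.5 to 35.5 mm above the housing's underside (lugs up in their pockets, seat held down 4.5 to 7.5 mm), within 3 mm of the housing's axis, upright within 0.06 rad, turned more than 0.8 rad from the housing's x axis (z of cartridge in the frame of housing between 0.0325 and 0.0355 m and horizontal distance between cartridge and housing below 0.003 m and angle between the x axis of cartridge and the x axis of housing, either way round above 0.8 rad and angle between cartridge's own z axis and vertical below 0.06 rad and value of joint seat between 0.0045 and 0.0075 m and linear speed of cartridge below 0.01 m/s); the robot touches nothing.
It fails at once if the cartridge is forced: more than 50 N between it and the housing (contact force between cartridge and housing above 50 N).
It fails at once if the housing is struck with more than 30 N by the robot (contact force between any of the arm, the fingers and housing above 30 N).
It fails at once if the plain cartridge or a bystander is moved more than 30 mm (distance of any of plain_cartridge, petri_1, beaker_11, marker_1, tweezers from where it was at the start of the episode above 0.03 m).
It also fails if it takes over 64 s, if anything falls off the work surface, if the arm or the gripper's body presses on something with over 40 N, if the wrist force passes 120 N, or if a joint passes its speed limit or range.

## Working session

There is one attempt and no reset: what is moved stays moved. The work goes in short steps, each a Python script; the robot and the scene stay as the last script left them, time stands still between calls to the robot, and variables do not carry over. Pictures are saved under pics/ and viewed, and the job is handed in when it is done.

```bash
ls; mkdir -p pics
python3 - <<'E'
from rig import bot
import cv2,numpy as np,pickle
s=bot.read_state();print(s)
for n in ("scene","top","wrist"):
    c=bot.read_camera(n);cv2.imwrite(f"pics/{n}0.png",c["image"]);pickle.dump(c,open(f"{n}0.pkl","wb"))
    print(n,{k:v for k,v in c.items() if k not in("image","depth")})
E
```

```text
pics
{'clock': 0.0, 'joint_positions': array([ 1.11142737e+00,  3.00453463e-01,  1.52159667e+00, -1.33664984e-05,
        1.32065618e+00, -6.66149476e-02]), 'qvel': array([-0.00063653, -0.00109067,  0.00149825,  0.00018201,  0.00146403,
        0.00205219]), 'effort': array([-1.77215575e-04, -5.43511605e+01, -3.61788440e+01, -6.81521783e-05,
        4.05123094e-03, -7.15065562e-05]), 'ee_pos': array([210.42439031, 507.92995263, 249.72437099]), 'tool_rot': array([-0.58774742,  0.58814828,  0.39249331, -0.39317118]), 'ft_force': array([-0.30603226, -0.20317007, -0.45348687]), 'moment': array([-0.01200495, -0.04469533,  0.02687503]), 'grip_width': 85.06712654066298}
scene {'fovy': 52.61422129176243, 'cx': 253.26338069268712, 'cy': 196.3019344267056, 'eye': array([-119.96321742, -567.51991276,  588.21952135]), 'attitude': array([-0.44124563,  0.79712354, -0.36173234,  0.19760078])}
top {'fovy': 53.70631371222263, 'cx': 260.7595259495545, 'cy': 186.2554546637929, 'eye': array([ 300.62828822,  -21.57570721, 1265.37563798]), 'attitude': array([ 0.06820519, -0.69869498,  0.70896195, -0.06742649])}
wrist {'fovy': 71.12763477934993, 'cx': 256.2789639690261, 'cy': 189.0548941955101, 'mount': array([[ 9.99999568e-01, -9.29447269e-04, -1.89181221e-05,
         4.24886563e-01],
       [-2.73266994e-04, -3.13339244e-01,  9.49641218e-01,
        -1.23675654e+02],
       [-8.88569227e-04, -9.49640803e-01, -3.13339363e-01,
         8.03097679e+01],
       [ 0.00000000e+00,  0.00000000e+00,  0.00000000e+00,
         1.00000000e+00]])}
```

View pics/scene0.png

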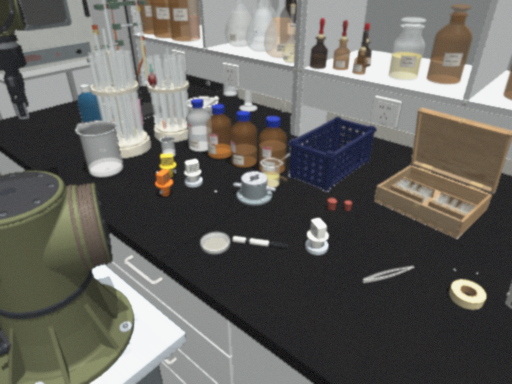

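View pics/top0.png

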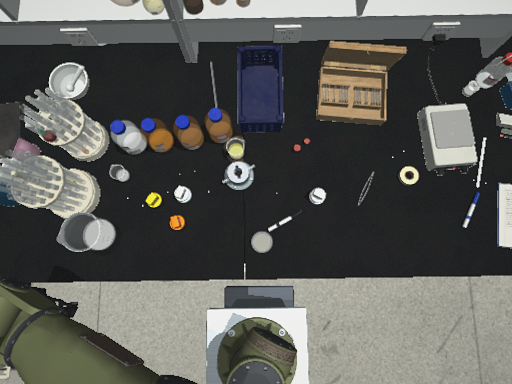

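View pics/wrist0.png

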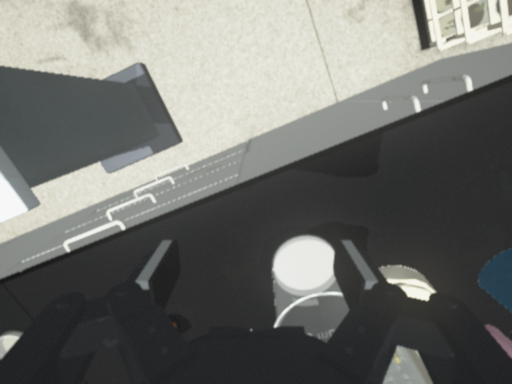

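The two images show four candidates. In top, white at (182,194) and (317,196), orange (177,222), yellow (153,200). In scene, white at (193,174) and (317,236). Orange and yellow are excluded by the description; I need close crops to tell which white one has lugs.

```bash
python3 - <<'E'
import cv2,numpy as np,pickle
s=cv2.imread("pics/scene0.png");t=cv2.imread("pics/top0.png")
r=lambda im,x,y,w,h:cv2.resize(im[y:y+h,x:x+w],(380,280),interpolation=cv2.INTER_CUBIC)
a=np.hstack([r(s,165,150,57,42),r(s,290,212,57,42)])
b=np.hstack([r(t,155,173,57,42),r(s,225,165,57,42)])
cv2.imwrite("pics/crop1.png",np.vstack([a,b]))
E
cat > h.py <<'E'
import numpy as np,pickle,cv2
from scipy.spatial.transform import Rotation as R
def rot(q): return R.from_quat([q[1],q[2],q[3],q[0]]).as_matrix()
def quat(M):
    q=R.from_matrix(M).as_quat();return [q[3],q[0],q[1],q[2]]
def f(c): return 192/np.tan(np.radians(c["fovy"]/2))
def cam(c,st=None):
    if "eye" in c: return rot(c["attitude"]),np.array(c["eye"])
    M=c["mount"];T=rot(st["tool_rot"]);return T@M[:3,:3],T@M[:3,3]+st["ee_pos"]
def ray(c,u,v,z,st=None):
    A,e=cam(c,st);d=A@np.array([(u-c["cx"])/f(c),(v-c["cy"])/f(c),1]);return e+d*(z-e[2])/d[2]
def proj(c,P,st=None):
    A,e=cam(c,st);p=(np.atleast_2d(P)-e)@A;return np.c_[c["cx"]+f(c)*p[:,0]/p[:,2],c["cy"]+f(c)*p[:,1]/p[:,2]]
def cloud(c,st=None):
    A,e=cam(c,st);d=c["depth"];v,u=np.mgrid[:384,:512]
    p=np.stack([(u-c["cx"])/f(c)*d,(v-c["cy"])/f(c)*d,d],-1);return p@A.T+e
E
python3 - <<'E'
from h import *
c=pickle.load(open("top0.pkl","rb"));P=cloud(c)
for u,v in[(182,194),(317,196),(238,174)]:print(P[v,u],ray(c,u,v,73))
E
```

```text
[512.54611021 231.54018714  64.8197283 ] [511.102158   229.81552212  73.        ]
[ 498.92369349 -201.23901454   69.07649167] [ 498.27334306 -200.64977188   73.        ]
[581.19695579  52.79104741  41.12443991] [573.8918509   50.85477652  73.        ]
```

View pics/crop1.png

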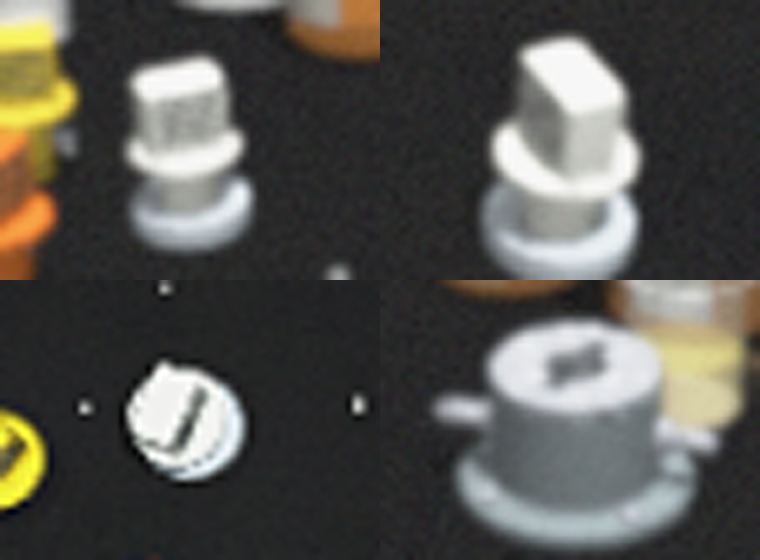

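```bash
cat >> h.py <<'E'
def lookpose(mount,T,az,el,d,flip=False):
    T=np.array(T,float);b=np.array([np.cos(el)*np.cos(az),np.cos(el)*np.sin(az),np.sin(el)])
    eye=T+d*b;z=-b;x=np.cross(z,[0,0,1]);x/=np.linalg.norm(x)
    if flip:x=-x
    y=np.cross(z,x);A=np.c_[x,y,z]
    Rt=A@mount[:3,:3].T
    return eye-Rt@mount[:3,3],quat(Rt)
E
python3 - <<'E'
from h import *
from rig import bot
m=pickle.load(open("wrist0.pkl","rb"))["mount"]
for T in ([499,-201,25],[512,231,25]):
  for el in(25,35,45,60):
    for az in range(0,360,30):
      for fl in(0,1):
        for d in(200,260):
          p,q=lookpose(m,T,np.radians(az),np.radians(el),d,fl)
          j=bot.ik(p,q)
          if j is not None:print(T[:2],el,az,fl,d,p.round(),np.round(j,2))
E
```

```text
[499, -201] 25 0 0 200 [ 567. -201.   15.] [-0.29  1.48  0.51 -0.53  2.54 -2.06]
[499, -201] 25 0 1 200 [ 535. -201.   83.] [-0.33  0.94  1.08 -0.25  1.89  1.26]
[499, -201] 25 0 1 260 [ 590. -201.  109.] [-0.31  1.04  0.84 -0.25  2.04  1.24]
[499, -201] 25 30 0 200 [ 558. -167.   15.] [-0.12  1.31  0.87 -0.83  2.19 -2.22]
[499, -201] 25 30 0 260 [ 605. -140.   41.] [-0.08  1.38  0.65 -0.88  2.32 -2.34]
[499, -201] 25 30 1 200 [ 530. -183.   83.] [-0.2   0.84  1.27 -0.51  1.69  0.96]
[499, -201] 25 30 1 260 [ 577. -155.  109.] [-0.15  0.9   1.1  -0.49  1.81  0.94]
[499, -201] 25 60 0 260 [560. -95.  41.] [ 0.09  1.12  1.21 -1.04  1.91 -2.25]
[499, -201] 25 60 1 200 [ 517. -169.   83.] [-0.11  0.7   1.54 -0.75  1.38  0.75]
[499, -201] 25 60 1 260 [ 544. -122.  109.] [-0.03  0.7   1.45 -0.7   1.48  0.74]
[499, -201] 25 90 1 200 [ 499. -165.   83.] [-0.07  0.53  1.84 -1.03  1.01  0.61]
[499, -201] 25 90 1 260 [ 499. -110.  109.] [ 0.03  0.49  1.83 -0.95  1.11  0.61]
[499, -201] 25 150 0 200 [ 440. -167.   15.] [-0.36  0.91  2.33  3.3   1.55 -1.56]
[499, -201] 25 150 0 260 [ 393. -140.  
[... 22714 characters left out ...]
]
[512, 231] 60 240 1 260 [499. 208. 145.] [ 0.27  0.32  1.76  0.18  0.91 -2.45]
[512, 231] 60 270 0 200 [512. 170.  56.] [-0.07  0.61  1.8   1.    1.09 -0.73]
[512, 231] 60 270 0 260 [512. 140. 108.] [-0.13  0.51  1.8   0.93  1.18 -0.66]
[512, 231] 60 300 0 200 [542. 178.  56.] [-0.01  0.8   1.45  0.71  1.45 -0.83]
[512, 231] 60 300 0 260 [557. 152. 108.] [-0.05  0.74  1.4   0.68  1.55 -0.79]
[512, 231] 60 330 0 200 [565. 200.  56.] [ 0.11  0.97  1.12  0.47  1.77 -1.02]
[512, 231] 60 330 0 260 [591. 185. 108.] [ 0.09  0.95  1.01  0.47  1.89 -0.98]
[512, 231] 60 330 1 200 [509. 233.  93.] [0.3  0.56 1.56 0.16 1.17 2.32]
[512, 231] 60 330 1 260 [535. 218. 145.] [0.27 0.53 1.46 0.15 1.3  2.31]
```

Run:
```python
from h import *
from rig import bot
for cn in("top","scene"):
  c=pickle.load(open(cn+"0.pkl","rb"));P=cloud(c)
  for T in([505,-201],[512,231]):
    m=(np.hypot(P[...,0]-T[0],P[...,1]-T[1])<35)&(P[...,2]>60)&(c["depth"]>0)
    p=P[m][:,:3];r=cv2.minAreaRect(p[:,:2].astype(np.float32));print(cn,T,len(p),r,np.percentile(p[:,2],[50,95]))
  m=(np.hypot(P[...,0]-580,P[...,1]-51)<50)&(P[...,2]>52)&(P[...,2]<68)
  p=P[m];print('housing',len(p),cv2.minEnclosingCircle(p[:,:2].astype(np.float32)),np.median(p[:,2]))
M=pickle.load(open("wrist0.pkl","rb"))["mount"]
for T in([499,-201,25],[580,51,60]):
 for el in (40,80):
  for az in range(0,360,30):
   for fl in(0,1):
    p,q=lookpose(M,T,np.radians(az),np.radians(el),300,fl);j=bot.ik(p,q)
    if j is not None:print(T,el,az,fl,p.round())
```

```text
top [505, -201] 79 ((507.974609375, -207.57530212402344), (34.211753845214844, 23.068695068359375), 60.42100524902344) [71.20704888 74.97677853]
top [512, 231] 86 ((519.4841918945312, 240.128173828125), (22.796289443969727, 35.84761047363281), 65.51702880859375) [71.21219842 74.91516007]
housing 299 ((584.2424926757812, 53.3089714050293), 35.98686981201172) 58.782551583455415
scene [505, -201] 146 ((506.5404052734375, -209.469970703125), (37.38664245605469, 22.21062469482422), 61.90419006347656) [70.67815472 73.1267375 ]
scene [512, 231] 84 ((519.4981079101562, 237.72007751464844), (22.6102237701416, 35.47685241699219), 66.74703979492188) [69.45081199 72.45340191]
housing 272 ((584.3048095703125, 51.89708709716797), 37.346397399902344) 58.56203646786071
[499, -201, 25] 40 0 1 [ 595. -201.  155.]
[499, -201, 25] 40 30 0 [ 624. -129.   97.]
[499, -201, 25] 40 30 1 [ 582. -152.  155.]
[499, -201, 25] 40 60 0 [572. -76.  97.]
[499, -201, 25] 40 60 1 [ 547. -117.  155.]
[499, -201, 25] 40 90 1 [ 499. -105.  155.]
[499, -201, 25] 40 120 1 [ 450. -118.  155.]
[499, -201, 25] 40 150 1 [ 415.
[... 1864 characters left out ...]
] 80 0 1 [570.  51. 222.]
[580, 51, 60] 80 30 0 [636.  83. 208.]
[580, 51, 60] 80 30 1 [571.  47. 222.]
[580, 51, 60] 80 60 0 [612. 106. 208.]
[580, 51, 60] 80 60 1 [575.  43. 222.]
[580, 51, 60] 80 90 1 [580.  41. 222.]
[580, 51, 60] 80 120 1 [584.  42. 222.]
[580, 51, 60] 80 150 1 [588.  46. 222.]
[580, 51, 60] 80 180 0 [516.  51. 208.]
[580, 51, 60] 80 180 1 [590.  51. 222.]
[580, 51, 60] 80 210 0 [524.  19. 208.]
[580, 51, 60] 80 210 1 [589.  55. 222.]
[580, 51, 60] 80 240 0 [548.  -4. 208.]
[580, 51, 60] 80 240 1 [585.  59. 222.]
[580, 51, 60] 80 270 0 [580. -13. 208.]
[580, 51, 60] 80 300 0 [612.  -5. 208.]
[580, 51, 60] 80 330 0 [635.  19. 208.]
[580, 51, 60] 80 330 1 [572.  56. 222.]
```

```bash
cat >> h.py <<'E'
def look(bot,name,T,az,el,d,fl):
    M=pickle.load(open("wrist0.pkl","rb"))["mount"]
    p,q=lookpose(M,T,np.radians(az),np.radians(el),d,fl)
    bot.move_to(list(p),list(q));bot.dwell(0.15)
    st=bot.read_state();c=bot.read_camera("wrist")
    pickle.dump((c,st),open(name+".pkl","wb"));cv2.imwrite(f"pics/{name}.png",c["image"]);print(name,st["clock"])
    return c,st
E
python3 - <<'E'
from h import *
from rig import bot
look(bot,"w1",[584,52,60],180,80,280,1)
look(bot,"w2",[507,-208,25],150,35,290,1)
E
```

```text
w1 2.45
w2 3.7583
```

View pics/w1.png

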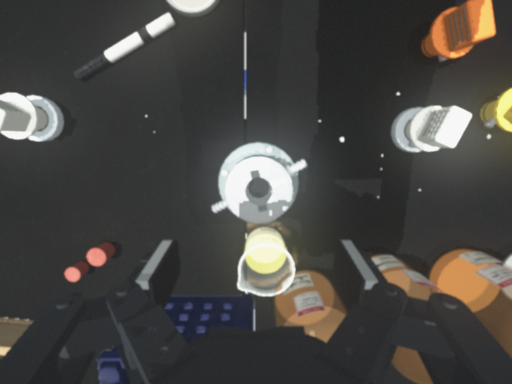

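View pics/w2.png

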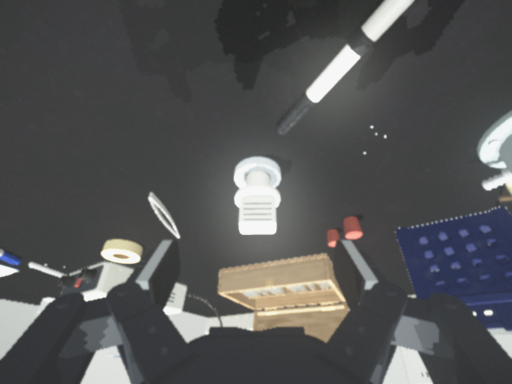

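Run:
```python
import cv2,numpy as np
a=cv2.imread("pics/w2.png")[145:245,210:310];b=cv2.imread("pics/w1.png")[140:230,213:303];d=cv2.imread("pics/w1.png")[85:165,380:480]
o=[cv2.resize(cv2.rotate(a,cv2.ROTATE_180),(400,400),interpolation=cv2.INTER_CUBIC),cv2.resize(b,(400,400),interpolation=cv2.INTER_CUBIC)]
cv2.imwrite("pics/crop2.png",np.hstack(o))
```

```text
(no output)
```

View pics/crop2.png

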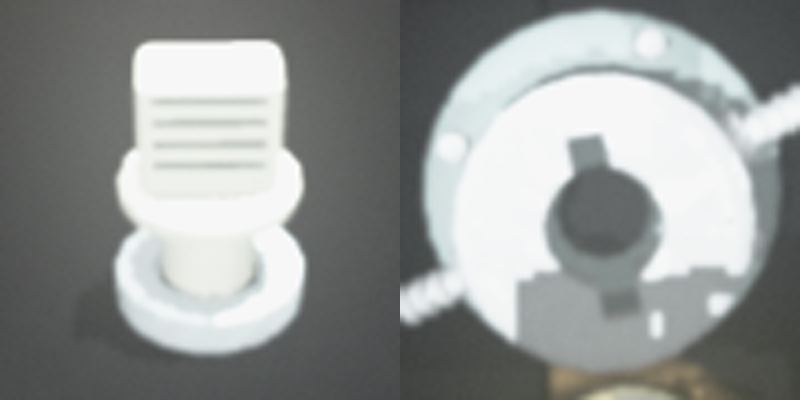

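Right white cartridge (w2, pixel 258,195), viewed square to its grip bar: the nose is bare with no lugs, so this is the plain one. In w1 the housing is at (258,185), and its slots are visible. I'll check the left white one now.

Run:
```python
from h import *
from rig import bot
look(bot,"w3",[519,239,25],246,40,290,0)
print(bot.read_state()["ee_pos"])
a=cv2.imread("pics/w3.png");cv2.imwrite("pics/crop3.png",np.hstack([a,cv2.resize(a[145:235,211:301],(384,384),interpolation=cv2.INTER_CUBIC)])[:, :896][:, 96:])
```

```text
w3 5.5417
[462.91231008 113.89584868  91.12448497]
```

View pics/crop3.png

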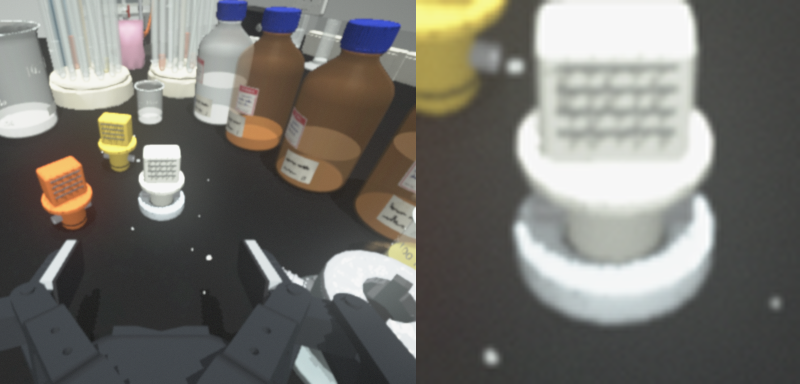

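Neither white one clearly shows lugs so far, while orange and yellow show grey ones. The lugs may be lost against the ring, so I'll check the depth and the contrast around each nose.

Run:
```python
from h import *
o=[]
for n,T,flip,cr in(("w2",[507,-208],1,(150,200,228,288)),("w3",[519,239],0,(180,222,225,285))):
  c,st=pickle.load(open(n+".pkl","rb"));P=cloud(c,st)
  d=c["depth"];im=c["image"]
  r0,r1,c0,c1=cr
  a=im[r0:r1,c0:c1].astype(float)
  a=np.clip((a-60)/(255-60),0,1)**2.2*255
  a=cv2.resize(a.astype(np.uint8),(400,330),interpolation=cv2.INTER_NEAREST)
  z=np.clip(P[r0:r1,c0:c1,2],0,45)/45*255
  z=cv2.applyColorMap(cv2.resize(z.astype(np.uint8),(400,330),interpolation=cv2.INTER_NEAREST),cv2.COLORMAP_JET)
  if flip:a=a[::-1,::-1];z=z[::-1,::-1]
  o.append(np.vstack([a,z])[:600])
  m=(np.hypot(P[...,0]-T[0],P[...,1]-T[1])<40)&(P[...,2]>66)&(d>0);p=P[m]
  r=cv2.minAreaRect(p[:,:2].astype(np.float32));print(n,r)
  cx,cy=r[0]
  m=(np.hypot(P[...,0]-cx,P[...,1]-cy)<30)&(P[...,2]>13.5)&(P[...,2]<30)&(d>0)
  p=P[m];rr=np.hypot(p[:,0]-cx,p[:,1]-cy);an=np.degrees(np.arctan2(p[:,1]-cy,p[:,0]-cx))
  for lo in range(-180,180,20):
    k=(an>=lo)&(an<lo+20)
    if k.any():print(lo,k.sum(),rr[k].round().max(),end=' | ')
  print()
cv2.imwrite("pics/crop4.png",np.hstack(o))
```

```text
w2 ((507.1188659667969, -206.0744171142578), (35.80622482299805, 21.40599250793457), 60.8752326965332)
-180 27 12.0 | -160 19 12.0 | -140 11 13.0 | 40 4 13.0 | 60 4 13.0 | 80 22 18.0 | 100 32 22.0 | 120 29 11.0 | 140 41 20.0 | 160 32 12.0 | 
w3 ((520.408203125, 239.66769409179688), (21.428600311279297, 35.83344650268555), 67.16326141357422)
-180 13 12.0 | -160 21 12.0 | -140 32 12.0 | -120 24 12.0 | -100 25 12.0 | -80 26 12.0 | -60 10 12.0 | -40 42 21.0 | -20 2 21.0 | 140 11 20.0 | 160 38 20.0 |
```

View pics/crop4.png

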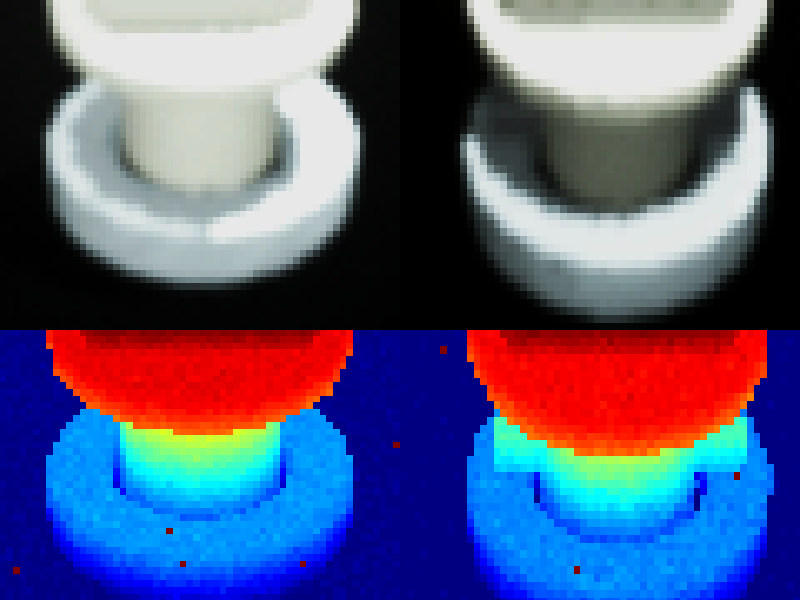

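The depth settles it: the left white one, at about (520.4, 239.7), has solid lugs out to r≈21 mm along its bar axis (157°). In the image they were shadowed against the ring. The right one has none. Next I'll measure the housing and its slots from w1.

Run:
```python
from h import *
c,st=pickle.load(open("w1.pkl","rb"));P=cloud(c,st);d=c["depth"]
m=(np.hypot(P[...,0]-584,P[...,1]-52)<45)&(P[...,2]>55)&(P[...,2]<66)&(d>0)
p=P[m];print("z",np.median(p[:,2]))
print("encl",cv2.minEnclosingCircle(p[:,:2].astype(np.float32)))
# ellipse in image of ring mask
mk=m.astype(np.uint8);cn,_=cv2.findContours(mk,cv2.RETR_CCOMP,cv2.CHAIN_APPROX_NONE)
for k in cn:
  if len(k)>20:
    q=np.array([ray(c,u,v,60,st)[:2] for u,v in k[:,0]]).astype(np.float32)
    print(len(k),cv2.minEnclosingCircle(q),cv2.fitEllipse(q))
for uv in[(255.3,174.2),(263,208),(218,208),(302,164)]: print(uv,ray(c,*uv,60 if uv[0] in(255.3,263) else 35,st))
cv2.imwrite("pics/zdep.png",cv2.resize(cv2.applyColorMap((np.clip(P[140:230,213:303,2],0,70)/70*255).astype(np.uint8),2),(540,540),interpolation=0))
```

```text
z 60.06753989160137
encl ((586.2758178710938, 55.2712516784668), 35.9710693359375)
190 ((585.8543090820312, 55.064537048339844), 35.64731216430664) ((585.8238525390625, 55.031005859375), (70.0627212524414, 70.27489471435547), 99.79489135742188)
109 ((585.9678344726562, 53.99785614013672), 23.13597297668457) ((585.6522216796875, 55.04975891113281), (27.046144485473633, 41.75590896606445), 103.66423034667969)
(255.3, 174.2) [568.55889035  51.58859389  60.        ]
(263, 208) [604.45998078  59.73482988  60.        ]
(218, 208) [610.7638456    8.54534009  35.        ]
(302, 164) [560.03134453 103.77681381  35.        ]
```

View pics/zdep.png

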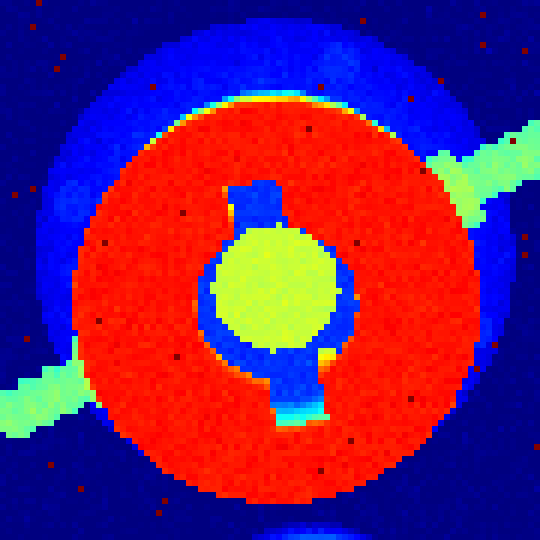

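```bash
cat >> h.py <<'E'
def dq(psi):
    a=np.radians(psi);x=np.array([np.cos(a),np.sin(a),0]);y=np.array([0,0,-1.]);return quat(np.c_[x,y,np.cross(x,y)])
E
python3 - <<'E'
from h import *
from rig import bot
c,st=pickle.load(open("w1.pkl","rb"));P=cloud(c,st);d=c["depth"]
# slot angle from hole mask
v,u=np.nonzero((P[...,2]<55)&(d>0)&(np.hypot(P[...,0]-585.8,P[...,1]-55)<26))
q=np.array([ray(c,a,b,60,st)[:2] for a,b in zip(u,v)])-[585.8,55.0]
r=np.hypot(*q.T);s=q[(r>16)&(r<24)];an=np.degrees(np.arctan2(s[:,1],s[:,0]));
print("slots",np.median(an[abs(an)<90]),np.median(an[abs(an)>90]%360),len(s))
for psi in(67.2,-112.8):
  for nm,p,a in(("pick",[520,239.5,63],psi),("hover",[585,54,180],psi+36),("hover2",[585,54,180],psi+36-180),("end",[585,54,97],psi+36-84),("end2",[585,54,97],psi+36-264)):
    j=bot.ik(p,dq(a));print(psi,nm,None if j is None else np.round(j,2))
E
```

```text
slots 1.3533264902594515 191.71074238193722 57
67.2 pick [ 0.37  0.57  1.61 -0.    0.96 -0.81]
67.2 hover [ 0.03  0.45  1.49 -0.    1.21 -1.77]
67.2 hover2 [ 0.03  0.45  1.49 -0.    1.21  1.37]
67.2 end [ 0.03  0.55  1.55 -0.    1.04 -0.31]
67.2 end2 None
-112.8 pick [ 0.37  0.57  1.61 -0.    0.96  2.34]
-112.8 hover [ 0.03  0.45  1.49 -0.    1.21  1.37]
-112.8 hover2 [ 0.03  0.45  1.49 -0.    1.21 -1.77]
-112.8 end None
-112.8 end2 [ 0.03  0.55  1.55 -0.    1.04 -0.31]
```

Run:
```python
from h import *
from rig import bot
bot.move_gripper(48,60)
q=dq(67.2)
bot.move_to([520,239.5,150],q)
print(bot.servo_line([520,239.5,64],None,90,until_force=8),bot.read_state()["ee_pos"])
print(bot.move_gripper(15,60));s=bot.read_state();print(s["grip_width"],s["ft_force"],s["ee_pos"],s["clock"])
st=s;c=bot.read_camera("wrist");pickle.dump((c,st),open("w4.pkl","wb"));cv2.imwrite("pics/w4.png",c["image"])
```

```text
False [520.31510438 239.62195935  64.63235617]
False
20.628552252072723 [-1.06420573 -0.06561513  4.10738309] [520.22831891 239.58614741  64.47993484] 8.8417
```

View pics/w4.png

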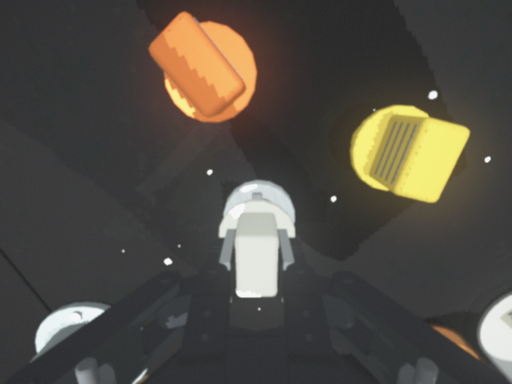

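The grip holds at 20.6 mm wide across the bar, at pixel (257,255). Now I'll lift and measure how it sits in the hand.

Run:
```python
from h import *
from rig import bot
s0=bot.read_state()
bot.servo_line([520.3,239.6,215],None,120);bot.dwell(.2)
st=bot.read_state();print(st["ee_pos"],st["ft_force"]-s0["ft_force"],st["ft_force"],st["grip_width"],st["clock"])
c=bot.read_camera("wrist");pickle.dump((c,st),open("w5.pkl","wb"));cv2.imwrite("pics/w5.png",c["image"])
for n in("w4","w5"):
  c,s=pickle.load(open(n+".pkl","rb"));M=c["mount"]
  d=c["depth"];v,u=np.mgrid[:384,:512];p=np.stack([(u-c["cx"])/f(c)*d,(v-c["cy"])/f(c)*d,d],-1)@M[:3,:3].T+M[:3,3]
  b=p[(abs(p[...,0])<12)&(abs(p[...,2])<35)&(p[...,1]<40)&(p[...,1]>-20)&(d>0)]
  t=b[(b[:,1]<-5)&(b[:,1]>-13)];print(n,"top: y",np.median(t[:,1]),"z",np.percentile(t[:,2],[1,99]),"x",np.percentile(t[:,0],[1,99]))
  e=b[(b[:,1]>-4)&(b[:,1]<20)&(b[:,2]>10)&(abs(b[:,0])<8)];print("endface z vs y",len(e),np.polyfit(e[:,1],e[:,2],1) if len(e)>10 else '')
  k=p[(abs(p[...,0])<30)&(p[...,1]>20)&(p[...,1]<29)&(d>0)&(abs(p[...,2])<35)]
  print("disc",len(k),np.median(k[:,1]),np.percentile(k[:,2],99),np.percentile(k[:,0],[1,99]))
```

```text
[520.19788258 239.57238012 214.58390025] [ 0.94765884  0.15963972 -6.20509934] [ 0.35878222 -0.1175481  -1.18526738] 20.41648478509123 10.5
w4 top: y -8.42197286699794 z [-16.58221211  17.92670734] x [-10.55864412  11.09897275]
endface z vs y 573 [-1.11830978e-03  1.78368037e+01]
disc 1224 24.483959781337134 23.514423974714038 [-21.88701236  23.00413669]
w5 top: y -8.429665813844366 z [-16.41133387  17.93560409] x [-10.59059106  11.08406041]
endface z vs y 574 [2.24169955e-03 1.78004723e+01]
disc 1228 24.54503613668689 23.563832312229586 [-21.88934795  23.15801404]
```

View pics/w5.png

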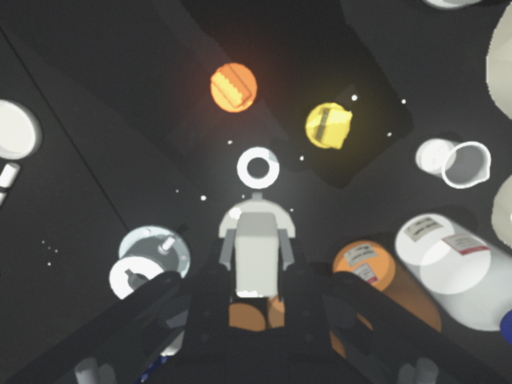

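The cartridge sits centred in the hand (within 0.3 mm), upright, with its lower end 64.6 mm below the TCP. Next I'll view the housing in the insertion orientation.

Run:
```python
from h import *
from rig import bot
q=dq(103.0);z=rot(q)[:,2]
p=np.array([585.5,54.5,200])-35*z
bot.move_to(list(p),q);bot.dwell(.2)
st=bot.read_state();c=bot.read_camera("wrist");pickle.dump((c,st),open("w6.pkl","wb"));cv2.imwrite("pics/w6.png",c["image"])
print(st["clock"],st["ee_pos"],p)
P=cloud(c,st);d=c["depth"]
m=(np.hypot(P[...,0]-584,P[...,1]-54)<42)&(P[...,2]>56)&(P[...,2]<65)&(d>0)
q_=P[m];print("z",np.median(q_[:,2]),cv2.minEnclosingCircle(q_[:,:2].astype(np.float32)))
cn,_=cv2.findContours(m.astype(np.uint8),cv2.RETR_CCOMP,cv2.CHAIN_APPROX_NONE)
for k in cn:
  if len(k)>40:
    w=np.array([ray(c,a,b,60,st)[:2] for a,b in k[:,0]]).astype(np.float32)
    print(len(k),cv2.minEnclosingCircle(w),cv2.fitEllipse(w))
v,u=np.nonzero(m);print(u.min(),u.max(),v.min(),v.max())
a=c["image"][max(0,v.min()-8):v.max()+8,u.min()-8:u.max()+8];cv2.imwrite("pics/w6c.png",cv2.resize(a,None,fx=4,fy=4,interpolation=2))
```

```text
11.6583 [619.38577551  63.43707723 200.21213896] [619.60295227  62.3732869  200.        ]
z 60.132778912194226 ((586.2498168945312, 55.15728759765625), 35.97276306152344)
205 ((585.9081420898438, 55.08501052856445), 35.700984954833984) ((585.807861328125, 55.04581832885742), (70.08519744873047, 70.1936264038086), 156.31280517578125)
118 ((585.6093139648438, 54.56010818481445), 23.07625961303711) ((585.4830322265625, 54.93385314941406), (27.097326278686523, 42.06122589111328), 103.00881958007812)
220 291 112 183
```

View pics/w6.png

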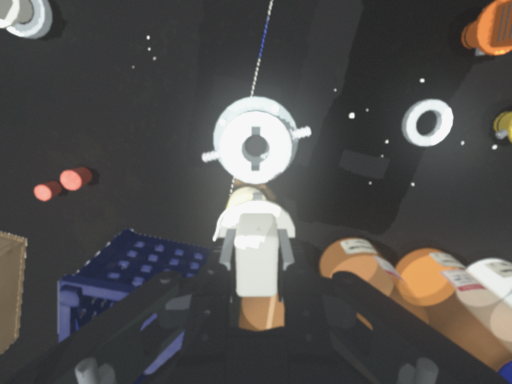

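View pics/w6c.png

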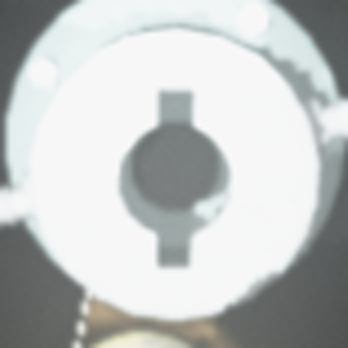

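Slots are aligned with the image column (u≈256, rows 131 and 163), so the slot yaw is 13° to match the cartridge. The ring centre is repeatable at (585.8, 55.05). Next I'll hover and feel down.

Run:
```python
from h import *
from rig import bot
q=dq(103.0);C=np.array([585.8,55.05])
bot.move_to([*C,200],q)
bot.servo_line([*C,64.6+64],None,80);bot.dwell(.3)
s=bot.read_state();e=s["ee_pos"][:2]-C;print(s["ee_pos"],s["ft_force"],s["clock"])
X=rot(s["tool_rot"]);print("yaw",np.degrees(np.arctan2(X[1,0],X[0,0])),"tilt",X[:,1])
hit=bot.servo_line([*C,64.6+50],None,40,until_force=5)
s=bot.read_state();print(hit,s["ee_pos"],s["ft_force"])
if not hit:
  hit=bot.servo_line([*C,64.6+39],None,20,until_force=6)
  s=bot.read_state();print(hit,s["ee_pos"],s["ft_force"],s["moment"],s["clock"])
```

```text
[585.88354389  55.04405513 128.83802932] [-0.19086291  0.41635607 -0.59012411] 13.3167
yaw 102.9993715468207 tilt [ 4.07293886e-04 -1.18690563e-05 -9.99999917e-01]
False [585.7650022   55.03121345 114.36152131] [-0.42599946  0.73434316 -0.52436628]
False [585.78384587  55.06788354 103.76077255] [-1.85128509  0.2315472   1.68023693] [-0.00682793  0.3328217   0.00643322] 14.5167
```

The lugs dropped straight into the slots (lower end at about 39 mm, side force under 2 N). Now pushing in to 28 mm.

Run:
```python
from h import *
from rig import bot
C=[585.8,55.05]
hit=bot.servo_line([*C,64.6+28.2],None,20,until_force=22);bot.dwell(.4)
s=bot.read_state();print(hit,s["ee_pos"],s["ft_force"],s["moment"],s["grip_width"],s["clock"])
```

```text
False [585.9533672   55.0750627   93.15964966] [-3.33030771  0.80540291  8.68147324] [ 0.01854107  0.6887251  -0.00740786] 20.87300472884128 15.6083
```

Run:
```python
from h import *
from rig import bot
C=[585.8,55.05,64.6+28.0]
for y in(98,92,84,76,68,60,52,44,38,33,29):
  bot.servo_line(C,dq(y),15)
  s=bot.read_state();X=rot(s["tool_rot"]);a=np.degrees(np.arctan2(X[1,0],X[0,0]))
  print(y,round(a,1),s["ee_pos"].round(2),s["ft_force"].round(1),s["moment"].round(2),s["grip_width"].round(1),s["clock"])
  if abs(s["moment"][2])>0.5 or np.hypot(*s["ft_force"][:2])>15: print("STOP");break
```

```text
Traceback (most recent call last):
AttributeError: 'float' object has no attribute 'round'
```

Run:
```python
from h import *
from rig import bot
C=[585.8,55.05,64.6+28.0]
def rep(y):
  s=bot.read_state();X=rot(s["tool_rot"]);a=np.degrees(np.arctan2(X[1,0],X[0,0]))
  print(y,round(a,1),s["ee_pos"].round(2),s["ft_force"].round(1),s["moment"].round(2),round(s["grip_width"],1),s["clock"]);return s
rep(98)
for y in(92,84,76,68,60,52,44,38,33,29):
  bot.servo_line(C,dq(y),15)
  s=rep(y)
  if abs(s["moment"][2])>0.5 or np.hypot(*s["ft_force"][:2])>15: print("STOP");break
```

```text
98 98.0 [586.32  55.07  93.17] [-1.2  0.2  9.5] [-0.01  0.25 -0.06] 21.2 15.8583
92 92.0 [586.46  55.05  93.27] [0.1 0.1 9. ] [-0.03  0.11 -0.1 ] 20.8 16.1167
84 84.0 [586.52  55.02  93.31] [-0.7  0.2  8.6] [-0.08  0.08 -0.03] 21.0 16.4083
76 76.0 [586.51  55.04  93.28] [ 0.4 -0.2  8.2] [-0.11  0.05 -0.  ] 20.8 16.7
68 68.0 [586.55  55.02  93.32] [ 0.9 -0.8  8.1] [-0.09  0.01 -0.01] 20.8 16.9917
60 60.0 [586.54  55.    93.3 ] [ 0.8 -0.8  8.6] [-0.07  0.09 -0.04] 20.9 17.2833
52 52.0 [586.46  54.97  93.24] [ 0.3 -0.4  8.5] [-0.17  0.13 -0.05] 20.4 17.575
44 44.0 [586.48  54.99  93.25] [-0.2 -0.8  8.5] [-0.12  0.1  -0.05] 20.8 17.8667
38 38.0 [586.48  54.98  93.27] [ 0.1 -0.4  9. ] [-0.1   0.13  0.03] 20.8 18.125
33 33.0 [586.37  54.93  93.2 ] [-0.3 -0.6  7.9] [-0.11  0.25 -0.08] 21.2 18.375
29 29.0 [586.37  54.93  93.19] [-0.5 -1.1  8.6] [-0.14  0.21 -0.03] 21.1 18.625
```

Run:
```python
from h import *
from rig import bot
C=[585.8,55.05,64.6+28.0]
for y in(27,25.5,24.5,23.5,22.5,21.5,20.5):
  bot.servo_line(C,dq(y),8);bot.dwell(.1)
  s=bot.read_state();X=rot(s["tool_rot"]);a=np.degrees(np.arctan2(X[1,0],X[0,0]))
  print(y,round(a,1),s["ee_pos"].round(2),s["ft_force"].round(1),s["moment"].round(2),round(s["grip_width"],1),s["clock"])
  if abs(s["moment"][2])>0.3: print("STOP");break
st=bot.read_state();c=bot.read_camera("wrist");pickle.dump((c,st),open("w7.pkl","wb"));cv2.imwrite("pics/w7.png",c["image"])
M=c["mount"];d=c["depth"];v,u=np.mgrid[:384,:512];p=np.stack([(u-c["cx"])/f(c)*d,(v-c["cy"])/f(c)*d,d],-1)@M[:3,:3].T+M[:3,3]
b=p[(abs(p[...,0])<12)&(abs(p[...,2])<35)&(p[...,1]<40)&(p[...,1]>-20)&(d>0)]
t=b[(b[:,1]<-5)&(b[:,1]>-13)];print("top y",np.median(t[:,1]),np.percentile(t[:,2],[1,99]))
```

```text
27 27.0 [586.36  54.97  93.21] [-1.1 -0.7  9. ] [-0.13  0.16  0.01] 21.0 18.975
25.5 25.5 [586.41  54.95  93.22] [-0.7  0.2  8.4] [-0.11  0.2   0.03] 21.0 19.325
24.5 24.5 [586.4   54.94  93.22] [-1.3 -0.9  9.1] [-0.08  0.22  0.02] 21.4 19.675
23.5 23.5 [586.4   54.95  93.21] [-0.7 -0.6  8.7] [-0.12  0.18  0.  ] 21.2 20.025
22.5 22.5 [586.38  54.95  93.2 ] [-1.1 -0.7  9.7] [-0.16  0.2  -0.01] 21.3 20.375
21.5 21.5 [586.24  54.93  93.22] [-2.3 -0.6  9. ] [-0.21  0.49  0.08] 20.8 20.725
20.5 20.5 [586.02  54.91  93.17] [-4.6 -0.8 11.3] [-0.25  0.85  0.14] 21.4 21.075
top y -8.438706724359314 [-16.09287287  18.332687  ]
```

View pics/w7.png

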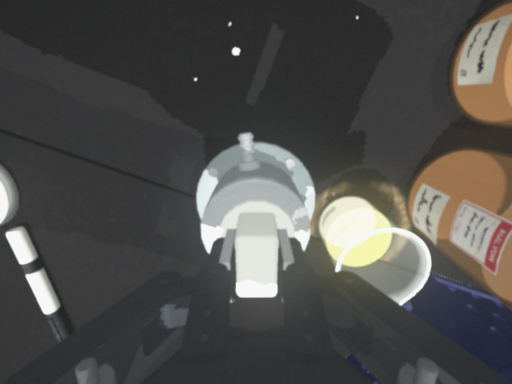

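The stop was felt at about 21°, so I'll ease back slightly and let the spring raise it into the pocket.

Run:
```python
from h import *
from rig import bot
def rep(n):
  s=bot.read_state();X=rot(s["tool_rot"]);a=np.degrees(np.arctan2(X[1,0],X[0,0]))
  print(n,round(a,1),s["ee_pos"].round(2),s["ft_force"].round(1),s["moment"].round(2),round(s["grip_width"],1),s["clock"]);return s
bot.servo_line([586,55,64.6+28],dq(23),8);bot.dwell(.1);rep("back")
for h in(30,31.5,32.5,33.3):
  hit=bot.servo_line([585.8,55.05,64.6+h],None,15,until_force=14);bot.dwell(.1);rep(h)
  if hit:print("hit");break
```

```text
back 23.0 [586.32  54.95  93.06] [-1.8 -0.6  8.6] [-0.08  0.54  0.05] 21.1 21.475
30 23.0 [586.26  54.96  95.07] [-0.2 -0.9  7.6] [-0.15  0.23  0.03] 21.2 21.8583
31.5 23.0 [586.25  54.95  96.48] [-0.4 -0.8  6.6] [-0.14  0.12  0.02] 21.3 22.2083
32.5 23.0 [586.27  54.96  97.43] [-0.5 -0.6  5.1] [-0.1   0.11 -0.  ] 20.5 22.5583
33.3 23.0 [586.25  54.95  98.17] [-0.2 -0.8  6. ] [-0.08  0.08  0.01] 21.1 22.9083
```

Run:
```python
from h import *
from rig import bot
def rep(n):
  s=bot.read_state();X=rot(s["tool_rot"]);a=np.degrees(np.arctan2(X[1,0],X[0,0]))
  print(n,round(a,1),s["ee_pos"].round(2),s["ft_force"].round(1),s["moment"].round(2),round(s["grip_width"],1),s["clock"]);return s
for h in(33.7,34.0):
  bot.servo_line([585.8,55.05,64.6+h],None,10,until_force=10);bot.dwell(.1);rep(h)
bot.move_gripper(30);bot.dwell(.3);rep("open")
st=bot.read_state();c=bot.read_camera("wrist");pickle.dump((c,st),open("w8.pkl","wb"));cv2.imwrite("pics/w8.png",c["image"])
P=cloud(c,st);d=c["depth"];m=(np.hypot(P[...,0]-585.8,P[...,1]-55)<24)&(P[...,2]>100)&(P[...,2]<112)&(d>0)
p=P[m];print("bar top z",np.median(p[:,2]),"lower end",np.median(p[:,2])-73,cv2.minAreaRect(p[:,:2].astype(np.float32)))
```

```text
33.7 23.0 [586.19  54.98  98.51] [ 2.1 -0.6  4.5] [-0.19 -0.32 -0.01] 21.0 23.2583
34.0 23.0 [586.1   54.99  98.57] [5.2 0.4 0.7] [-0.19 -1.03  0.02] 20.8 23.6083
open 23.0 [585.71  55.07  98.53] [-0.1  0.7 -1. ] [ 0.01 -0.03  0.02] 30.2 24.1667
bar top z 106.85490772695151 lower end 33.85490772695151 ((582.56005859375, 55.600250244140625), (41.63676071166992, 37.95609664916992), 6.836155891418457)
```

View pics/w8.png

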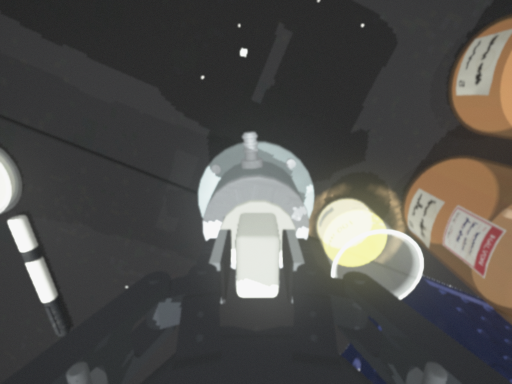

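Released. The lower end is at about 33.9 mm, so it is locked. I'll retreat straight up and check the whole scene before handing in.

Run:
```python
from h import *
from rig import bot
bot.servo_line([585.7,55.07,190],None,80)
q=dq(23);z=rot(q)[:,2]
bot.servo_line(list(np.array([585.7,55.07,200])-45*z),None,100);bot.dwell(.3)
st=bot.read_state();c=bot.read_camera("wrist");pickle.dump((c,st),open("w9.pkl","wb"));cv2.imwrite("pics/w9.png",c["image"])
P=cloud(c,st);d=c["depth"];m=(np.hypot(P[...,0]-585.8,P[...,1]-55)<26)&(P[...,2]>103)&(P[...,2]<111)&(d>0)
p=P[m];b=np.median(p[:,2]);print("lower end",b-73,cv2.minAreaRect(p[:,:2].astype(np.float32)),np.linalg.lstsq(np.c_[p[:,:2]-p[:,:2].mean(0),np.ones(len(p))],p[:,2],rcond=None)[0])
m=(np.hypot(P[...,0]-585.8,P[...,1]-55)<30)&(P[...,2]>70)&(P[...,2]<78)&(d>0);print("disc z",np.median(P[m][:,2]))
t=bot.read_camera("top");cv2.imwrite("pics/top1.png",t["image"]);print(st["clock"],st["ft_force"])
```

```text
lower end 33.949989721342305 ((586.7042236328125, 55.640174865722656), (22.704206466674805, 35.15673828125), 23.43770980834961) [ 6.27949113e-03 -6.25598212e-03  1.06844429e+02]
disc z 74.21218910648989
26.4167 [-0.07636301 -0.12571058  0.02832059]
```

View pics/w9.png

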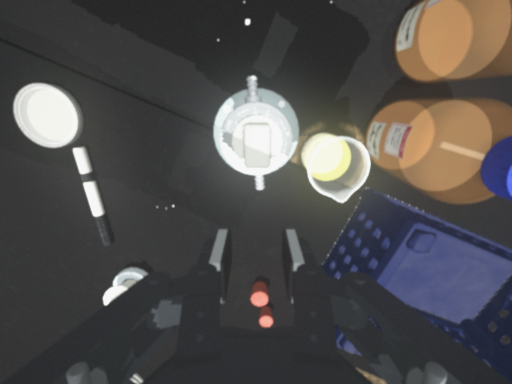

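View pics/top1.png

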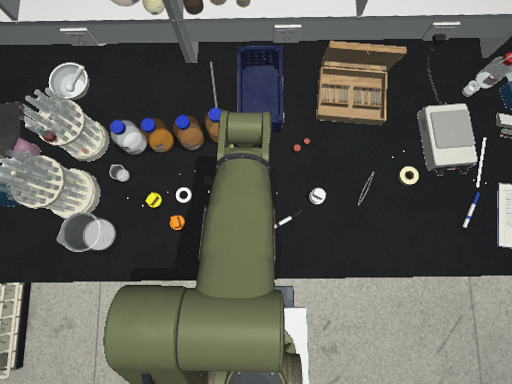

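```bash
python3 -c "
from rig import bot
bot.finish_job()"
```

```text
the job is handed in; nothing more can be done
```

The lugged white cartridge is locked in the grey housing, released, and handed in at about 26.5 s on the robot's clock. `finish_job` gives no verdict, so this rests on my own last checks.

**Choosing the cartridge:** In the plain images neither white cartridge clearly showed lugs. The depth picture showed lugs out to 21 mm on the left one, so I took that one. The right one had none, so I left it in its ring.

**Fitting:** I aligned the lugs to the slots by sight and they dropped straight in, with no need to search by feel. I pushed in to about 28.5 mm against roughly 9–10 N of spring, then turned clockwise about 81° until I felt the stop. Side forces stayed below about 6 N. I then let the spring lift the cartridge into its pockets and let go.

**Last checks with the arm clear:**

| Check | Measured | Required |
|---|---|---|
| Lower end above the housing's underside | 33.9 mm | 32.5–35.5 mm |
| Offset from the housing's axis | about 1.1 mm | below 3 mm |
| Tilt | about 0.01 rad | below 0.06 rad |
| Angle from the housing's x axis | about 1.49 rad | above 0.8 rad |

- **Robot contact:** wrist force was near zero with the arm clear.
- **Bystanders:** the plain cartridge and tweezers looked unmoved in the last top view. The petri dish, marker and beaker were only seen, in place, in the last wrist picture, because the arm partly covered them from above.
- **Disagreement:** the fixed cameras put the housing's centre about 2 mm from where the wrist camera did, within the stated calibration. I went with the wrist camera, and the fit bore it out.

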